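# Break the damp box's lid stay and fold the lid half way down

## Task

The lid of the wooden damp box stands upright, held by the locked folding stay on its side. Break the stay by pressing its knee in towards the lid's hinge while the lid still stands up, then gently fold the lid down and leave it half open, at 45 degrees, so that the clay ware dries slowly. Leave the carving tool in front of the box and the pottery beside and inside it where they are.

Things in the scene. Friction and masses are not known exactly. Their poses are not given: they have to be found in the camera images.
- chest: the open wooden damp box, fixed to the table, 170 (x) by 260 (y) by 100 mm high, walls and floor 10 mm. Origin: centre of its underside; x points from its front (robot side) to its hinged back, y to its left, z up
- hinge (a point): middle of the lid's hinge line, on the box's rear rim at (85, 0, 100) mm in the box's frame; the line runs along the box's y. Axes as the box's. The lid is a wooden panel, 260 by 170 by 14 mm, about 0.4 kg, flush on the rim when shut; upright it stands just behind this line, its free edge 170 mm above
- lid (a joint): angle of the lid, rad: 0 = upright (90 degrees open, the start), 0.785 = half open (45 degrees), 1.571 = shut; it goes back to -0.08 at most. The hinge is stiff (0.7 N m) and the lid stays at any angle. The handle bar travels on an arc about the hinge line, towards the robot and down as the lid is lowered; the bar may turn between the fingers
- handle (a point): centre of the lid's handle: a round wooden bar, 16 mm thick, parallel to the hinge line, on two brackets with 80 mm free between them; it is 55 mm beyond the lid's free edge (47 mm clear), in the lid's plane, 225 mm from the hinge: at (92, 0, 325) mm in the box's frame when the lid is upright. Axes: the lid's (the box's when upright)
- knee (a point): middle of the steel thumb peg at the stay's knee: round, 20 mm thick, 48 mm long, parallel to the hinge line, sticking out at the box's left (+y) side; its outer end is 17 mm further out. Locked: at (16, 164, 157) mm in the box's frame. Press it back and down, along (0.67, 0, -0.75) in the box's frame: 3 to 8 N; straight after 11 mm, broken for good after about 19 mm
- stay (a joint): angle of the stay's knee, rad: 0 = locked (bowed slightly away from the hinge), 0.24 = straight, above 0.4 = broken towards the hinge; 2.1 when the lid is half open. Two 92 mm links beside the box's left wall, from (-45, 136, 88) mm on the box to the lid's edge 110 mm from the hinge. Locked, it blocks the lid; broken, it folds as the lid is lowered
- burner: loose clay stove, 112 mm wide, 115 mm high, to the right of the box; bystander, origin under its centre
- cup_a: loose clay cup, 68 mm wide, 70 mm high, standing in the box; bystander, origin under its centre
- cup_b: loose clay cup, 60 mm wide, 55 mm high, standing in the box; bystander, origin under its centre
- bowl: loose clay bowl, 110 mm wide, 55 mm high, to the left of the box; bystander, origin under its centre
- carver: loose carving tool with wooden handle, 170 mm, lying in front of the box, along its width; bystander

How it is judged:
On the way:
1. the stay is broken at its knee (past straight, towards the hinge) while the lid still stands up (within about 14 degrees of upright) (value of joint stay above 0.4 rad and value of joint lid below 0.25 rad), for 0.2 s.
At the end, for the whole second after the job is handed in: the lid rests half open, 45 degrees within 6 degrees (joint lid 0.68 to 0.89), its stay folded, released and still (value of joint lid between 0.68 and 0.89 rad and value of joint stay above 1.5 rad and velocity of joint lid between -0.05 and 0.05 rad/s); the robot touches nothing.
It fails at once if the lid is swung or dropped faster than 2 rad/s (velocity of joint lid above 2 rad/s).
It fails at once if a bystander is moved more than 30 mm (distance of any of burner, cup_a, cup_b, bowl, carver from where it was at the start of the episode above 0.03 m).
It also fails if it takes over 53 s, if anything falls off the work surface, if the arm or the gripper's body presses on something with over 40 N, if the wrist force passes 120 N, or if a joint passes its speed limit or range.

## Robot

A 6-joint arm with a two-finger parallel gripper is mounted at the origin on the work surface. World frame = base frame: x ahead of the robot, y to its left, z up, the work surface at z = 0. Lengths are in m, angles in rad, forces in N, time in s.
With the tool pointing down it reaches from about 0.35 to 0.775 m from the base axis. Payload 7.3 kg.
Tool frame: the origin (TCP) lies at the very end of the fingers, on their centre line; the grasp point (between the pads) lies 19 mm behind it (robot.hold_point_z is the distance from the TCP to the grasp point, in m); z points along the fingers, y is the direction in which the jaws open and shut (so a half turn about z gives the same grasp; the last joint's range is limited). The gripper opens to 92 mm and grips with 3 to 60 N. Pads are 19 mm wide; open, the fingers measure 130 mm over their backs; the gripper's body (75 mm by 190 mm) begins 47 mm behind the grasp point.
Start: joints at [1.051, 0.342, 1.524, -0, 1.275, -0.146], TCP at [0.192, 0.489, 0.227] pointing down, gripper open.
Joint ranges: [-2.53, 2.53], [-0.77, 2.02], [0.04, 2.7], [-1, 4.14], [0.28, 2.66], [-3.11, 3.11]. Speed limits (rad/s): [2.57, 2.57, 3.14, 3.14, 3.14, 3.14].

## Interface

Orientations are given as [roll, pitch, yaw] about the fixed x, y, z axes, in that order (R = Rz(yaw) Ry(pitch) Rx(roll)).
In Python, from cell import monitor, viewer, robot gives the robot as it stands.
- The arm moves only by the tool move_arm, never from a script. Its argument "deltas" is a list of rows, each an object of numbers: "x", "y", "z": the shift along the tool's x, y, z in m; "wx", "wy", "wz": the turn, a rotation vector about the tool's x, y, z in degrees; "hand": the opening, from 0 (shut) to 1 (fully open). In form: [{"x": .., "y": .., "z": .., "wx": .., "wy": .., "wz": .., "hand": ..}, ...]. A call has 1 to 8 rows; each row is the pose to reach, as a shift and turn from the pose commanded when the call began, along the tool's axes at that moment; what a row does not reach only later rows make up. A row lasts 1/8 s, in which the tool goes at most 62.5 mm and 10.7 degrees, less where a joint would pass 70% of its speed; a pose out of reach is approached as far as the arm can. A call with a gripper value outside its range is refused whole. The fingers move at their own pace and stop on an object; "grip_force" is the grip in N (left out, the last holds). Time passes only in rows, so rows that repeat a pose let the fingers close. It gives the time, the measured TCP pose, the force and the opening at its end, in the units of the state.
- monitor.observe(): the state, without advancing time (a new reading comes with each control period).
- viewer.read_camera(name): name is "scene" or "top"; returns the picture (420x560x3 uint8, red, green, blue); there is no depth.
- viewer.camera_params(name): a dict with "camera_matrix" (3x3 intrinsics, pixels), "R" (3x3) and "t" (3): a world point X has camera coordinates R X + t. Camera axes: x right, y down, z forward; pixel columns grow to the right and rows downward; lengths in m; the calibration is good to about 2 mm. A picture is of the moment at which its call begins. camera_params takes no time and is no camera call.
- robot.hand_in(): hands the job in, once; it reports no verdict.
The state is a dict: "time": time; "qpos": joint angles; "qvel": joint speeds; "joint_efforts": joint torques, N m; "tool_pos": TCP position; "tool_rot": TCP orientation; "contact_force": force on the tool from outside, world axes, zero at the start; "torque": the same for the moment, N m; "opening": finger opening in m.
Only numpy, scipy, OpenCV 4.12 (cv2) and the standard library are available. Lean on these libraries where they do the work, as an engineer would, in place of code of your own. Each camera call takes 0.05 s, during which the arm holds its last target. There are 200 camera calls.

## Working session

There is one attempt and no reset: what is moved stays moved. The work goes in short steps, Python scripts to look and compute and a tool call to move; the robot and the scene stay as the last step left them, time stands still between calls to the robot, and variables do not carry over. Pictures are saved under pics/ and viewed, about 8 in all and at most 12, crops included, and the job is handed in when it is done.

Besides the shell and the picture viewer there is one more tool, called after "Request:" as name(argument=value, ...) on one line, values as JSON. move_arm: Moves the arm, as the interface text tells. Its arguments: {"type":"object","properties":{"deltas":{"type":"array","items":{"type":"object","properties":{"x":{"type":"number"},"y":{"type":"number"},"z":{"type":"number"},"wx":{"type":"number"},"wy":{"type":"number"},"wz":{"type":"number"},"hand":{"type":"number"}}}},"grip_force":{"type":"number"}},"required":["deltas"]}

```bash
mkdir -p pics; ls; python3 - <<'E'
from cell import monitor, viewer, robot
import cv2
for n in("scene","top"):
    cv2.imwrite(f"pics/{n}0.png",viewer.read_camera(n)[:,:,::-1]); print(viewer.camera_params(n))
print(monitor.observe(), robot.hold_point_z)
E
```

```text
pics
{'camera_matrix': array([[447.39155904,   0.        , 276.71698809],
       [  0.        , 447.39155904, 215.99752344],
       [  0.        ,   0.        ,   1.        ]]), 'R': array([[ 9.99878361e-01,  1.55897631e-02, -4.70717812e-04],
       [ 1.18326876e-02, -7.77882228e-01, -6.28298677e-01],
       [-1.01611905e-02,  6.28216682e-01, -7.77972076e-01]]), 't': array([-0.53460664,  0.17564348,  1.09939745])}
{'camera_matrix': array([[409.91289851,   0.        , 283.09721557],
       [  0.        , 409.91289851, 212.47810814],
       [  0.        ,   0.        ,   1.        ]]), 'R': array([[ 0.00154011, -0.99999728, -0.00174971],
       [-0.99812976, -0.0014303 , -0.0611141 ],
       [ 0.06111143,  0.00184056, -0.99812925]]), 't': array([0.10281605, 0.51715248, 1.10839664])}
{'time': 0.1, 'qpos': array([ 1.05098119e+00,  3.42666341e-01,  1.52486212e+00, -5.20142634e-05,
        1.27538670e+00, -1.45983927e-01]), 'qvel': array([ 1.30558893e-03, -1.12819690e-03, -3.04610468e-03,  6.37555893e-05,
        1.47233109e-03, -1.88005872e-03]), 'joint_efforts': array([ 1.06602889e-03, -4.32001162e+01, -2.44694710e+01,  7.18010450e-02,
        5.25571348e-02, -6.82451787e-05]), 'tool_pos': array([0.19154075, 0.48845354, 0.22612828]), 'tool_rot': array([-3.14027698e+00, -1.43167695e-04,  2.76777652e+00]), 'contact_force': array([-0.68555413, -0.08563158, -0.6781577 ]), 'torque': array([-0.00970884, -0.00208757,  0.05452841]), 'opening': 0.09206248066174133} 0.0188
```

View pics/scene0.png

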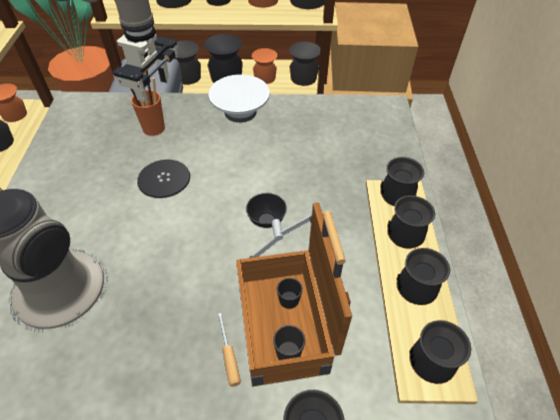

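View pics/top0.png

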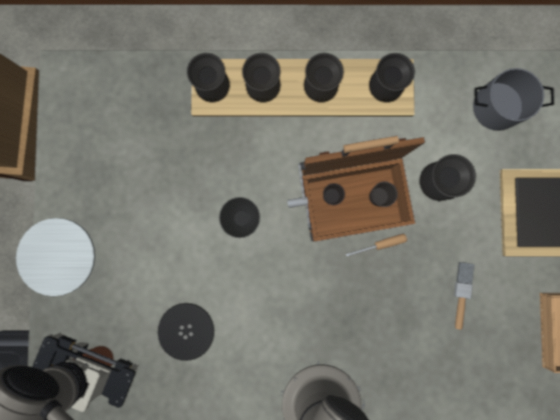

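The scene view shows the box at about (285,315) px with its lid upright and the knee peg near (277,230). In the top view the box is at about (358,190), yawed roughly 10°. I'll enlarge both for corner picking.

```bash
python3 - <<'E'
import cv2,numpy as np
a=cv2.imread("pics/scene0.png")[195:395,225:365]; b=cv2.imread("pics/top0.png")[125:250,275:435]
a=cv2.resize(a,None,fx=3,fy=3,interpolation=2); b=cv2.resize(b,None,fx=2.35,fy=2.35,interpolation=2)
c=np.zeros((600,800,3),np.uint8); c[:600,:420]=a; c[:b.shape[0],424:424+b.shape[1]]=b[:, :376]
cv2.imwrite("pics/c0.png",c)
E
```

```text
(no output)
```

View pics/c0.png

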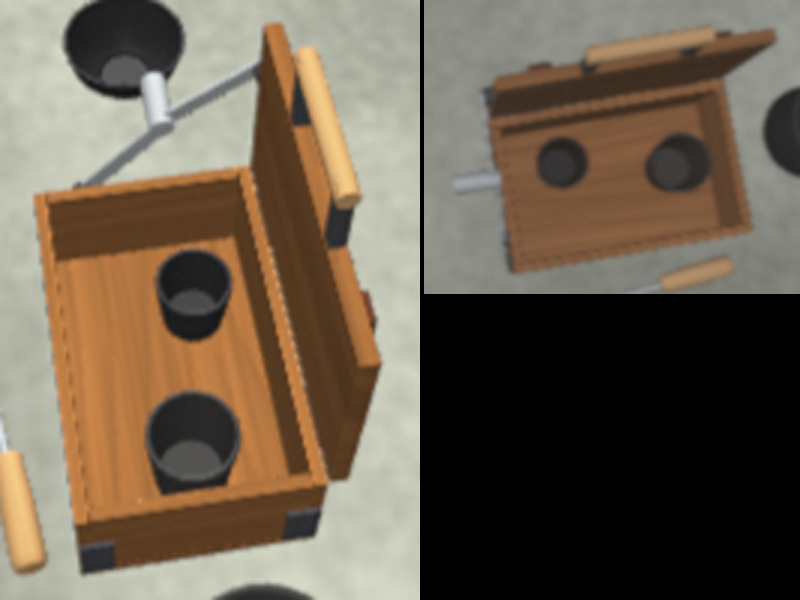

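```bash
cat > h.py <<'E'
import numpy as np, cv2
from scipy.optimize import least_squares
from scipy.spatial.transform import Rotation as Rn
from cell import monitor, viewer, robot
P={n:viewer.camera_params(n) for n in("scene","top")}
def proj(n,X):
    c=(np.atleast_2d(X)@P[n]["R"].T+P[n]["t"])@P[n]["camera_matrix"].T
    return c[:,:2]/c[:,2:]
def box2w(p,X): # p=x,y,yaw; X mm
    return np.atleast_2d(X)/1000@Rn.from_euler('z',p[2]).as_matrix().T+[p[0],p[1],0]
E
python3 - <<'E'
from h import *
import json
S=[((-85,130,100),(36,197)),((-85,-130,100),(79,523)),((85,-130,100),(326,485)),((-85,-130,0),(82,573)),((92,0,325),(328,126)),((16,181,157),(152,78))]
T=[((-85,130,100),(515,270)),((-85,-130,100),(750,230)),((92,0,325),(651,46)),((16,181,157),(456,185))]
s=(np.array([a[0] for a in S]),np.array([a[1] for a in S])/3+[225,195])
t=(np.array([a[0] for a in T]),(np.array([a[1] for a in T])-[424,0])/2.35+[275,125])
f=lambda p:np.r_[(proj("scene",box2w(p,s[0]))-s[1]).ravel(),(proj("top",box2w(p,t[0]))-t[1]).ravel()]
r=least_squares(f,[.5,-.2,.17],loss='soft_l1');p=r.x
print(p,np.round(f(p).reshape(-1,2),1))
json.dump(list(p),open("p.json","w"))
for n,X in dict(hinge=(85,0,100),handle=(92,0,325),knee=(16,164,157),c45=(85,0,100)).items(): print(n,box2w(p,X))
# bowl rim centre (z .055) scene px (267,204)
for n,px,z in(("scene",(267,205),.055),("top",(240,217),.055),("top",(456,176),.115)):
    q=least_squares(lambda q:(proj(n,[q[0],q[1],z])-px)[0],[.5,0]).x; print(n,q)
E
```

```text
[ 0.54714117 -0.08937675  0.17218618] [[-0.7 -1.7]
 [-1.7  0.3]
 [ 1.2 -0.3]
 [-0.4  0.7]
 [-0.2 -0.6]
 [ 0.4  0.2]
 [ 0.7  0.6]
 [ 1.8  0.1]
 [-0.4 -1.4]
 [-0.7 -1. ]]
hinge [[ 0.63088424 -0.07481314  0.1       ]]
handle [[ 0.63778073 -0.07361379  0.325     ]]
knee [[0.53480537 0.07493949 0.157     ]]
c45 [[ 0.63088424 -0.07481314  0.1       ]]
scene [0.50522684 0.22678777]
top [0.50245513 0.21752697]
top [ 0.6033746  -0.33086228]
```

```bash
cat >> h.py <<'E'
import json,sys
p=json.load(open("p.json")); B=Rn.from_euler('z',p[2]).as_matrix()
def goal(X,zdir):
    """tool-frame delta to TCP at box point X (mm), tool z along zdir (box), tool x along box y"""
    z=np.array(zdir,float); z/=np.linalg.norm(z); x=np.array([0,1.,0]); G=B@np.c_[x,np.cross(z,x),z]
    o=monitor.observe(); R=Rn.from_euler('xyz',o["tool_rot"]).as_matrix()
    w=box2w(p,X)[0]
    print("world",w.round(4),"d",(R.T@(w-o["tool_pos"])).round(4),"w",np.degrees(Rn.from_matrix(R.T@G).as_rotvec()).round(1))
    return w
def st():
    o=monitor.observe(); b=B.T@(o["tool_pos"]-[p[0],p[1],0])*1000
    print("t",o["time"],"box",b.round(1),"q",o["qpos"].round(2),"F",(B.T@o["contact_force"]).round(1),"op",round(o["opening"],4))
E
python3 -c "
from h import *
D=np.array([.67,0,-.75]);k=np.array([16,164,157])
st();goal(k-70*D,D);goal(k-70*D,(0.35,0,-1))"
```

```text
t 0.1 box [-251.3  630.2  226.1] q [ 1.05  0.34  1.52 -0.    1.28 -0.15] F [-0.7  0.  -0.7] op 0.0921
world [0.4886 0.0669 0.2095] d [-0.4305 -0.2839  0.0169] w [-38.1 -21.3  56. ]
world [0.4886 0.0669 0.2095] d [-0.4305 -0.2839  0.0169] w [-17.6  -9.9  58.1]
```

Request:
move_arm(deltas=[{"x": -0.01,"y": -0.01,"z": -0.03,"hand": 0.13},{"x": -0.04,"y": -0.03,"z": -0.06,"wx": -2,"wy": -1,"wz": 4,"hand": 0.13},{"x": -0.08,"y": -0.05,"z": -0.08,"wx": -6,"wy": -3,"wz": 10,"hand": 0.13},{"x": -0.12,"y": -0.08,"z": -0.08,"wx": -10,"wy": -6,"wz": 16,"hand": 0.13},{"x": -0.16,"y": -0.11,"z": -0.08,"wx": -14,"wy": -8,"wz": 22,"hand": 0.13},{"x": -0.2,"y": -0.14,"z": -0.08,"wx": -18,"wy": -10,"wz": 28,"hand": 0.13},{"x": -0.24,"y": -0.17,"z": -0.08,"wx": -22,"wy": -12,"wz": 33,"hand": 0.13},{"x": -0.27,"y": -0.18,"z": -0.08,"wx": -25,"wy": -14,"wz": 37,"hand": 0.13}])

```text
schema error: expected keys x, y, z, wx, wy, wz, hand
```

```bash
python3 -c "
from h import *
D=np.array([.67,0,-.75]);k=np.array([16,164,157])
st();goal(k-70*D,D)"
```

```text
t 0.1 box [-251.3  630.2  226.1] q [ 1.05  0.34  1.52 -0.    1.28 -0.15] F [-0.7  0.  -0.7] op 0.0921
world [0.4886 0.0669 0.2095] d [-0.4305 -0.2839  0.0169] w [-38.1 -21.3  56. ]
```

Every row needs all seven keys, so I'm resending with the zeros filled in.

Request:
move_arm(deltas=[{"x": -0.01,"y": -0.01,"z": -0.03,"wx": 0,"wy": 0,"wz": 0,"hand": 0.13},{"x": -0.04,"y": -0.03,"z": -0.06,"wx": -2,"wy": -1,"wz": 4,"hand": 0.13},{"x": -0.08,"y": -0.05,"z": -0.08,"wx": -6,"wy": -3,"wz": 10,"hand": 0.13},{"x": -0.12,"y": -0.08,"z": -0.08,"wx": -10,"wy": -6,"wz": 16,"hand": 0.13},{"x": -0.16,"y": -0.11,"z": -0.08,"wx": -14,"wy": -8,"wz": 22,"hand": 0.13},{"x": -0.2,"y": -0.14,"z": -0.08,"wx": -18,"wy": -10,"wz": 28,"hand": 0.13},{"x": -0.24,"y": -0.17,"z": -0.08,"wx": -22,"wy": -12,"wz": 33,"hand": 0.13},{"x": -0.27,"y": -0.18,"z": -0.08,"wx": -25,"wy": -14,"wz": 37,"hand": 0.13}])

```text
time: 1.1
tool_pos: [0.3775, 0.2205, 0.3066]
tool_rot: [2.655, 0.085, 2.083]
contact_force: [0.8, -0.1, 0.8]
opening: 0.0162
```

```bash
python3 -c "
from h import *
D=np.array([.67,0,-.75]);k=np.array([16,164,157])
st();goal(k-70*D,D)"
```

```text
t 1.1 box [-114.   334.4  306.6] q [ 0.35 -0.15  1.97 -0.    0.83 -0.18] F [ 0.7 -0.2  0.8] op 0.0162
world [0.4886 0.0669 0.2095] d [-0.1794 -0.0337  0.1098] w [-12.9  -7.2  18.8]
```

Request:
move_arm(deltas=[{"x": -0.03,"y": -0.005,"z": 0.005,"wx": -2,"wy": -1,"wz": 3,"hand": 0.13},{"x": -0.07,"y": -0.01,"z": 0.02,"wx": -5,"wy": -3,"wz": 7,"hand": 0.13},{"x": -0.11,"y": -0.02,"z": 0.04,"wx": -8,"wy": -5,"wz": 12,"hand": 0.13},{"x": -0.15,"y": -0.03,"z": 0.07,"wx": -11,"wy": -6,"wz": 16,"hand": 0.13},{"x": -0.177,"y": -0.034,"z": 0.1,"wx": -13,"wy": -7,"wz": 19,"hand": 0.13},{"x": -0.179,"y": -0.034,"z": 0.11,"wx": -13,"wy": -7,"wz": 19,"hand": 0.13},{"x": -0.179,"y": -0.034,"z": 0.11,"wx": -13,"wy": -7,"wz": 19,"hand": 0.13}])

```text
time: 1.98
tool_pos: [0.4879, 0.0685, 0.2083]
tool_rot: [2.418, -0.007, 1.745]
contact_force: [-1.1, 0.7, 0.3]
opening: 0.0122
```

```bash
python3 -c "
from h import *
D=np.array([.67,0,-.75]);k=np.array([16,164,157])
st();goal(k-10*D,D)
cv2.imwrite('pics/s1.png',cv2.resize(viewer.read_camera('scene')[160:310,220:370,::-1],None,fx=4,fy=4))"
```

```text
t 1.975 box [-31.3 165.7 208.3] q [-0.17  0.03  2.25  0.94  0.28 -1.18] F [-1.   0.9  0.3] op 0.0122
world [0.5282 0.0738 0.1645] d [-0.0021  0.0014  0.0596] w [-0.3 -0.4 -0.2]
```

View pics/s1.png

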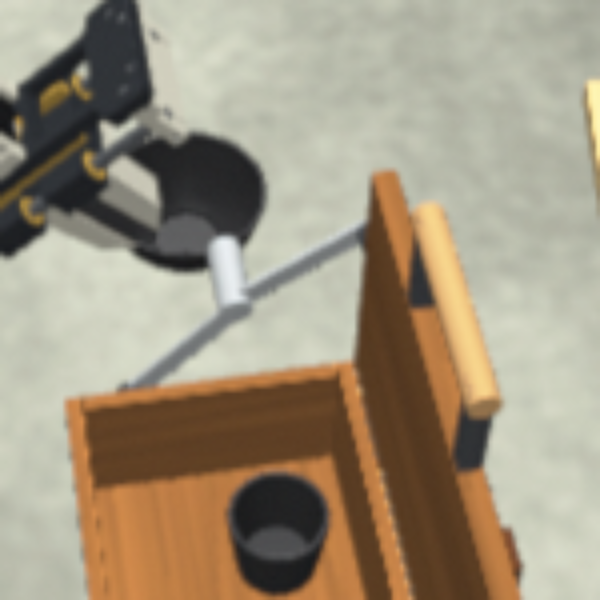

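The picture shows the fingertips at about (150,230) px in the crop, poised before the peg at (230,270), which is aligned. Joint 5 is at its limit (0.28), so I'll cut the tilt to about 22°.

```bash
python3 -c "
from h import *
D=np.array([.67,0,-.75]);k=np.array([16,164,157]);z=np.array([.37,0,-.93])
goal(k-8*z-45*D,z)"
```

```text
world [0.5022 0.0693 0.1982] d [-0.002   0.003   0.0175] w [19.9 -0.4 -0. ]
```

Request:
move_arm(deltas=[{"x": 0,"y": 0,"z": -0.01,"wx": 4,"wy": 0,"wz": 0,"hand": 0.14},{"x": 0,"y": 0,"z": -0.01,"wx": 9,"wy": 0,"wz": 0,"hand": 0.14},{"x": -0.001,"y": 0.001,"z": -0.005,"wx": 14,"wy": 0,"wz": 0,"hand": 0.14},{"x": -0.002,"y": 0.002,"z": 0.005,"wx": 18,"wy": 0,"wz": 0,"hand": 0.14},{"x": -0.002,"y": 0.003,"z": 0.017,"wx": 20,"wy": 0,"wz": 0,"hand": 0.14},{"x": -0.002,"y": 0.003,"z": 0.017,"wx": 20,"wy": 0,"wz": 0,"hand": 0.14}])

```text
time: 2.78
tool_pos: [0.5027, 0.0696, 0.1998]
tool_rot: [2.762, -0.004, 1.747]
contact_force: [0.0, 0.2, -0.2]
opening: 0.013
```

```bash
python3 -c "
from h import *
D=np.array([.67,0,-.75]);k=np.array([16,164,157]);z=np.array([.37,0,-.93])
st();
for s in(-10,0,10,20,27):goal(k-8*z+s*D,z)"
```

```text
t 2.775 box [-16.6 164.3 199.8] q [-0.07  0.15  1.94  0.15  0.69 -0.35] F [ 0.   0.2 -0.2] op 0.013
world [0.5253 0.0733 0.1719] d [-0.0005  0.011   0.0344] w [ 0.  -0.3  0.2]
world [0.5319 0.0744 0.1644] d [-0.0005  0.0144  0.0438] w [ 0.  -0.3  0.2]
world [0.5385 0.0756 0.1569] d [-0.0006  0.0179  0.0533] w [ 0.  -0.3  0.2]
world [0.5451 0.0767 0.1494] d [-0.0006  0.0213  0.0627] w [ 0.  -0.3  0.2]
world [0.5497 0.0775 0.1442] d [-0.0007  0.0237  0.0694] w [ 0.  -0.3  0.2]
```

Request:
move_arm(deltas=[{"x": 0,"y": 0.004,"z": 0.012,"wx": 0,"wy": 0,"wz": 0,"hand": 0.14},{"x": 0,"y": 0.008,"z": 0.025,"wx": 0,"wy": 0,"wz": 0,"hand": 0.14},{"x": 0,"y": 0.011,"z": 0.034,"wx": 0,"wy": 0,"wz": 0,"hand": 0.14},{"x": 0,"y": 0.013,"z": 0.039,"wx": 0,"wy": 0,"wz": 0,"hand": 0.14},{"x": 0,"y": 0.0145,"z": 0.044,"wx": 0,"wy": 0,"wz": 0,"hand": 0.14},{"x": 0,"y": 0.016,"z": 0.048,"wx": 0,"wy": 0,"wz": 0,"hand": 0.14}])

```text
time: 3.52
tool_pos: [0.5348, 0.0753, 0.1607]
tool_rot: [2.762, -0.005, 1.747]
contact_force: [0.4, -0.4, 3.7]
opening: 0.0129
```

```bash
python3 -c "
from h import *
D=np.array([.67,0,-.75]);k=np.array([16,164,157]);z=np.array([.37,0,-.93])
st();
for s in(10,20,28):goal(k-8*z+s*D,z)
cv2.imwrite('pics/s2.png',cv2.resize(viewer.read_camera('scene')[160:310,220:370,::-1],None,fx=4,fy=4))"
```

```text
t 3.525 box [ 16.  164.4 160.7] q [-0.06  0.26  1.92  0.16  0.6  -0.35] F [ 0.3 -0.4  3.7] op 0.0129
world [0.5385 0.0756 0.1569] d [-0.0004  0.002   0.0049] w [ 0.  -0.3  0.1]
world [0.5451 0.0767 0.1494] d [-0.0005  0.0055  0.0144] w [ 0.  -0.3  0.1]
world [0.5504 0.0776 0.1434] d [-0.0005  0.0083  0.0219] w [ 0.  -0.3  0.1]
```

View pics/s2.png

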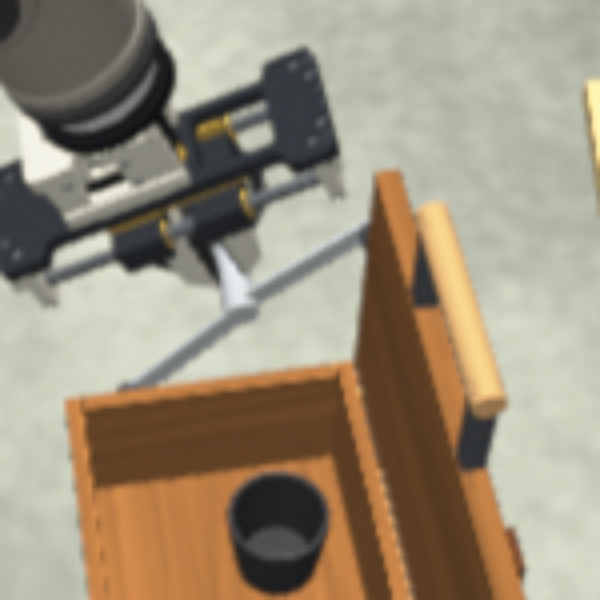

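Contact has been made at about 4 N: the fingertips sit on the peg at (235,290) px. I'll push on along the press direction, sliding 5 mm outward to keep the gripper body clear of the lid edge.

Request:
move_arm(deltas=[{"x": 0.002,"y": 0.001,"z": 0.003,"wx": 0,"wy": 0,"wz": 0,"hand": 0.14},{"x": 0.004,"y": 0.002,"z": 0.006,"wx": 0,"wy": 0,"wz": 0,"hand": 0.14},{"x": 0.005,"y": 0.0035,"z": 0.009,"wx": 0,"wy": 0,"wz": 0,"hand": 0.14},{"x": 0.005,"y": 0.005,"z": 0.012,"wx": 0,"wy": 0,"wz": 0,"hand": 0.14},{"x": 0.005,"y": 0.006,"z": 0.015,"wx": 0,"wy": 0,"wz": 0,"hand": 0.14},{"x": 0.005,"y": 0.007,"z": 0.018,"wx": 0,"wy": 0,"wz": 0,"hand": 0.14},{"x": 0.005,"y": 0.008,"z": 0.021,"wx": 0,"wy": 0,"wz": 0,"hand": 0.14},{"x": 0.005,"y": 0.009,"z": 0.023,"wx": 0,"wy": 0,"wz": 0,"hand": 0.14}])

```text
time: 4.58
tool_pos: [0.5493, 0.0834, 0.142]
tool_rot: [2.765, -0.006, 1.747]
contact_force: [-3.9, -2.6, 6.6]
opening: 0.013
```

```bash
python3 -c "
from h import *
st()
cv2.imwrite('pics/s3.png',cv2.resize(viewer.read_camera('scene')[160:310,220:370,::-1],None,fx=4,fy=4))"
```

```text
t 4.575 box [ 31.7 169.8 142. ] q [-0.04  0.32  1.9   0.16  0.56 -0.33] F [-4.3 -1.9  6.6] op 0.013
```

View pics/s3.png

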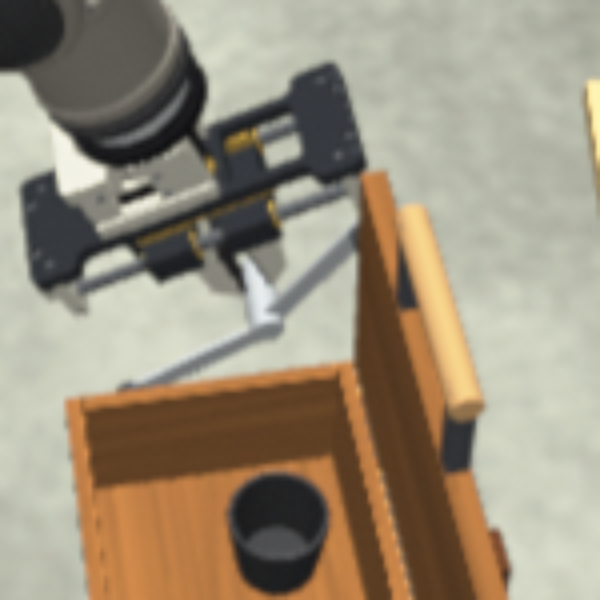

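The stay's knee is now bent inward (at (265,325) px) with the lid still near upright. From the geometry, the stay is at about 0.67 rad and the lid at about 0.05 rad. I'll hold briefly, then back off.

Request:
move_arm(deltas=[{"x": 0,"y": 0,"z": 0,"wx": 0,"wy": 0,"wz": 0,"hand": 0.14},{"x": 0,"y": 0,"z": 0,"wx": 0,"wy": 0,"wz": 0,"hand": 0.14},{"x": 0,"y": -0.005,"z": -0.012,"wx": 0,"wy": 0,"wz": 0,"hand": 0.14},{"x": 0,"y": -0.015,"z": -0.04,"wx": 0,"wy": 0,"wz": 0,"hand": 0.14},{"x": 0,"y": -0.03,"z": -0.08,"wx": 0,"wy": 0,"wz": 0,"hand": 0.14},{"x": 0,"y": -0.04,"z": -0.13,"wx": 3,"wy": 0,"wz": 0,"hand": 0.4},{"x": 0,"y": -0.04,"z": -0.18,"wx": 6,"wy": 0,"wz": 0,"hand": 0.6},{"x": 0,"y": -0.04,"z": -0.22,"wx": 8,"wy": 0,"wz": 0,"hand": 0.6}])

```text
time: 5.62
tool_pos: [0.4323, 0.0616, 0.3344]
tool_rot: [2.903, -0.005, 1.747]
contact_force: [0.6, 1.2, -0.6]
opening: 0.0381
```

```bash
python3 -c "
from h import *
st()
cv2.imwrite('pics/s4.png',cv2.resize(viewer.read_camera('scene')[190:390,220:370,::-1],None,fx=3,fy=3))
k=np.array([16,164,157])
a=.05
H=np.array([85+7*np.cos(a)-225*np.sin(a),0,100+225*np.cos(a)+7*np.sin(a)]);z=np.array([.25,0,-.97])
print(H, proj('scene',box2w(p,[H]))); 
goal(H-70*z,z)"
```

```text
t 5.625 box [-87.3 168.4 334.4] q [-0.08 -0.04  1.71  0.07  1.24 -0.27] F [ 0.8  1.1 -0.6] op 0.0381
[ 80.74593874   0.         325.06866277] [[327.89694916 237.20872224]]
world [ 0.6095 -0.0785  0.393 ] d [-0.1686  0.1576 -0.0165] w [-0.4 -0.2  0.2]
```

View pics/s4.png

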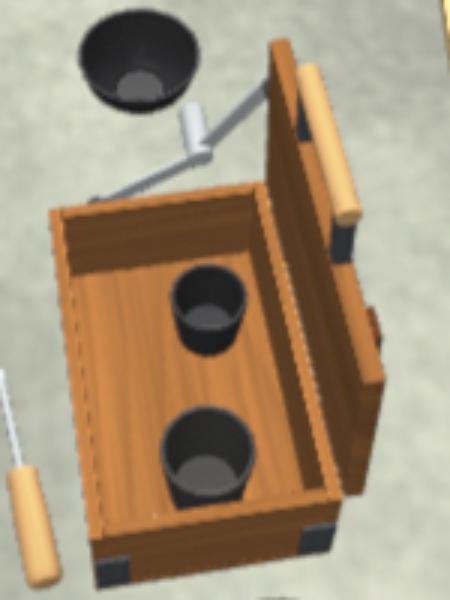

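The stay remains broken (knee at (200,155) px) and the lid is nearly upright, with the handle bar centre at (328,143) px in the crop. That matches the model at about 0.04 rad. Next I'll move above the handle.

Request:
move_arm(deltas=[{"x": -0.01,"y": 0,"z": -0.04,"wx": 0,"wy": 0,"wz": 0,"hand": 0.6},{"x": -0.04,"y": 0.02,"z": -0.06,"wx": 0,"wy": 0,"wz": 0,"hand": 0.6},{"x": -0.08,"y": 0.05,"z": -0.06,"wx": 0,"wy": 0,"wz": 0,"hand": 0.6},{"x": -0.12,"y": 0.09,"z": -0.05,"wx": 0,"wy": 0,"wz": 0,"hand": 0.6},{"x": -0.15,"y": 0.12,"z": -0.04,"wx": 0,"wy": 0,"wz": 0,"hand": 0.6},{"x": -0.168,"y": 0.148,"z": -0.03,"wx": 0,"wy": 0,"wz": 0,"hand": 0.6},{"x": -0.169,"y": 0.158,"z": -0.02,"wx": 0,"wy": 0,"wz": 0,"hand": 0.6},{"x": -0.169,"y": 0.158,"z": -0.018,"wx": 0,"wy": 0,"wz": 0,"hand": 0.6}])

```text
time: 6.68
tool_pos: [0.6096, -0.0781, 0.3847]
tool_rot: [2.905, -0.007, 1.748]
contact_force: [0.2, 0.6, 0.2]
opening: 0.055
```

```bash
python3 -c "
from h import *
st()
cv2.imwrite('pics/s5.png',cv2.resize(viewer.read_camera('scene')[170:320,220:420,::-1],None,fx=3,fy=3))
a=.04
H=np.array([85+7*np.cos(a)-225*np.sin(a),0,100+225*np.cos(a)+7*np.sin(a)]);z=np.array([.25,0,-.97])
goal(H+19*z,z)"
```

```text
t 6.675 box [ 63.5   0.4 384.7] q [-0.31  0.32  1.16  0.12  1.46 -0.49] F [0.3 0.5 0.2] op 0.055
world [ 0.6336 -0.0743  0.3067] d [-0.0012  0.0054  0.0821] w [-0.9 -0.4  0.2]
```

View pics/s5.png

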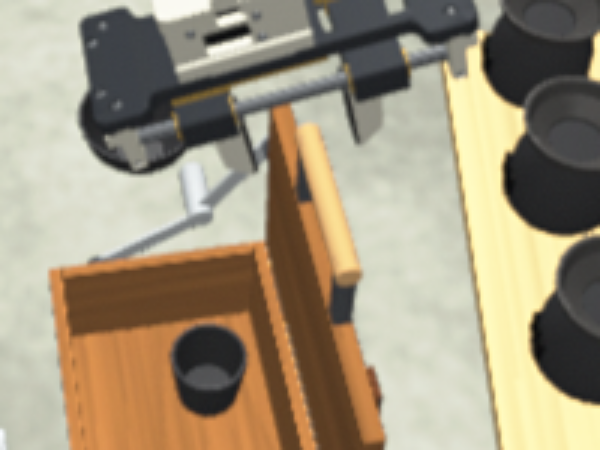

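The open fingers, at (240,160) and (360,130) px, straddle the bar line. I'll descend and grip.

Request:
move_arm(deltas=[{"x": -0.001,"y": 0.002,"z": 0.02,"wx": 0,"wy": 0,"wz": 0,"hand": 0.6},{"x": -0.001,"y": 0.004,"z": 0.045,"wx": 0,"wy": 0,"wz": 0,"hand": 0.6},{"x": -0.001,"y": 0.005,"z": 0.068,"wx": 0,"wy": 0,"wz": 0,"hand": 0.6},{"x": -0.001,"y": 0.005,"z": 0.08,"wx": 0,"wy": 0,"wz": 0,"hand": 0.6},{"x": -0.001,"y": 0.005,"z": 0.082,"wx": 0,"wy": 0,"wz": 0,"hand": 0.5},{"x": -0.001,"y": 0.005,"z": 0.082,"wx": 0,"wy": 0,"wz": 0,"hand": 0.25},{"x": -0.001,"y": 0.005,"z": 0.082,"wx": 0,"wy": 0,"wz": 0,"hand": 0.1},{"x": -0.001,"y": 0.005,"z": 0.082,"wx": 0,"wy": 0,"wz": 0,"hand": 0.1}], grip_force=12)

```text
time: 7.72
tool_pos: [0.6341, -0.0754, 0.3081]
tool_rot: [2.902, -0.005, 1.747]
contact_force: [-0.9, 0.2, 0.2]
opening: 0.0207
```

```bash
python3 -c "
from h import *
st();goal([85,0,100],(.25,0,-.97))"
```

```text
t 7.725 box [ 88.1  -1.1 308.1] q [-0.29  0.38  1.27  0.12  1.28 -0.49] F [-0.8  0.4  0.2] op 0.0207
world [ 0.6309 -0.0748  0.1   ] d [ 1.000e-04 -5.230e-02  2.015e-01] w [-0.7 -0.3  0.1]
```

Request:
move_arm(deltas=[{"x": 0,"y": 0,"z": 0,"wx": 0,"wy": 0,"wz": 0,"hand": 0.05},{"x": 0,"y": 0,"z": 0,"wx": 0,"wy": 0,"wz": 0,"hand": 0.05},{"x": 0,"y": 0,"z": 0,"wx": 0,"wy": 0,"wz": 0,"hand": 0.05}], grip_force=15)

```text
time: 8.1
tool_pos: [0.6338, -0.0754, 0.3077]
tool_rot: [2.903, -0.005, 1.747]
contact_force: [-4.1, -0.7, 4.4]
opening: 0.0154
```

```bash
cat > arc.py <<'E'
from h import *
st(); o=monitor.observe(); R=Rn.from_euler('xyz',o["tool_rot"]).as_matrix()
g=o["tool_pos"]-R[:,2]*.0188; b=B.T@(g-[p[0],p[1],0]); r=b-[.085,0,.1]; rr=np.hypot(r[0],r[2])
a0=np.arctan2(-r[0],r[2]); print("bar rel",r.round(4),"rad",rr.round(4),"lid~",round(a0+np.arctan2(7,225),3))
# shifts of the bar for lid increments; tool turned about tool x so that bar slips little
for da in np.radians([2,6,10,15,20,25,30,35,40,41,42,43,44,45]):
    n=np.array([-rr*np.sin(a0+da),r[1],rr*np.cos(a0+da)]); print(round(np.degrees(da)),(R.T@B@(n-r)).round(4))
E
python3 arc.py
```

```text
t 8.1 box [ 87.8  -1.1 307.7] q [-0.29  0.38  1.27  0.12  1.28 -0.49] F [-4.2  0.   4.4] op 0.0154
bar rel [-0.0016 -0.0012  0.226 ] rad 0.226 lid~ 0.038
2 [ 0.     -0.0077 -0.0017]
6 [ 0.0001 -0.0233 -0.0042]
10 [ 0.0001 -0.039  -0.0056]
15 [ 0.0002 -0.0587 -0.0059]
20 [ 0.0002 -0.0784 -0.0044]
25 [ 0.0003 -0.0978 -0.0012]
30 [ 0.0003 -0.1169  0.0036]
35 [ 0.0003 -0.1355  0.0101]
40 [ 0.0003 -0.1535  0.0182]
41 [ 0.0003 -0.157   0.02  ]
42 [ 0.0003 -0.1605  0.0219]
43 [ 0.0003 -0.1639  0.0238]
44 [ 0.0003 -0.1674  0.0258]
45 [ 0.0003 -0.1707  0.0279]
```

The bar is gripped: its measured radius about the hinge is 226 mm and the lid is at about 0.038 rad. Now I'll lower the lid along the arc.

Request:
move_arm(deltas=[{"x": 0,"y": -0.0077,"z": -0.0017,"wx": 0,"wy": 0,"wz": 0,"hand": 0.05},{"x": 0,"y": -0.0155,"z": -0.003,"wx": 0,"wy": 0,"wz": 0,"hand": 0.05},{"x": 0,"y": -0.0233,"z": -0.0042,"wx": 0,"wy": 0,"wz": 0,"hand": 0.05},{"x": 0,"y": -0.0312,"z": -0.005,"wx": 0,"wy": 0,"wz": 0,"hand": 0.05},{"x": 0,"y": -0.039,"z": -0.0056,"wx": 0,"wy": 0,"wz": 0,"hand": 0.05},{"x": 0,"y": -0.0488,"z": -0.0058,"wx": 0,"wy": 0,"wz": 0,"hand": 0.05},{"x": 0,"y": -0.0587,"z": -0.0059,"wx": 0,"wy": 0,"wz": 0,"hand": 0.05},{"x": 0,"y": -0.0685,"z": -0.0052,"wx": 0,"wy": 0,"wz": 0,"hand": 0.05}])

```text
time: 9.1
tool_pos: [0.5667, -0.0873, 0.2964]
tool_rot: [2.903, -0.005, 1.747]
contact_force: [3.3, 0.3, 4.4]
opening: 0.0154
```

```bash
python3 arc.py
```

```text
t 9.1 box [ 19.6  -1.3 296.4] q [-0.36  0.26  1.47  0.13  1.21 -0.57] F [ 3.3 -0.3  4.4] op 0.0154
bar rel [-0.0698 -0.0014  0.2147] rad 0.2258 lid~ 0.345
2 [ 0.     -0.0078  0.0007]
6 [ 0.     -0.0234  0.003 ]
10 [ 0.0001 -0.0388  0.0064]
15 [ 0.0001 -0.0577  0.0121]
20 [ 0.0001 -0.076   0.0194]
25 [ 0.0001 -0.0935  0.0283]
30 [ 1.000e-04 -1.103e-01  3.870e-02]
35 [ 0.     -0.126   0.0505]
40 [-0.     -0.1407  0.0636]
41 [-0.     -0.1435  0.0664]
42 [-0.     -0.1462  0.0692]
43 [-0.     -0.1489  0.0721]
44 [-0.     -0.1516  0.075 ]
45 [-1.000e-04 -1.542e-01  7.800e-02]
```

Request:
move_arm(deltas=[{"x": 0,"y": -0.0117,"z": 0.0012,"wx": 0,"wy": 0,"wz": 0,"hand": 0.05},{"x": 0,"y": -0.0234,"z": 0.003,"wx": 0,"wy": 0,"wz": 0,"hand": 0.05},{"x": 0,"y": -0.035,"z": 0.0055,"wx": 0,"wy": 0,"wz": 0,"hand": 0.05},{"x": 0,"y": -0.0465,"z": 0.0085,"wx": 0,"wy": 0,"wz": 0,"hand": 0.05},{"x": 0,"y": -0.0577,"z": 0.0121,"wx": 0,"wy": 0,"wz": 0,"hand": 0.05},{"x": 0,"y": -0.0687,"z": 0.0164,"wx": 0,"wy": 0,"wz": 0,"hand": 0.05},{"x": 0,"y": -0.079,"z": 0.0208,"wx": 0,"wy": 0,"wz": 0,"hand": 0.05},{"x": 0,"y": -0.087,"z": 0.0248,"wx": 0,"wy": 0,"wz": 0,"hand": 0.05}])

```text
time: 10.1
tool_pos: [0.4891, -0.1006, 0.2511]
tool_rot: [2.904, -0.006, 1.747]
contact_force: [2.1, 0.4, 3.4]
opening: 0.0152
```

```bash
python3 arc.py
```

```text
t 10.1 box [-59.1  -1.1 251.1] q [-0.45  0.16  1.73  0.16  1.07 -0.69] F [2.1 0.  3.4] op 0.0152
bar rel [-0.1486 -0.0012  0.1694] rad 0.2253 lid~ 0.751
2 [-0.     -0.0069  0.0038]
6 [-0.     -0.0203  0.012 ]
10 [-0.0001 -0.0331  0.0212]
15 [-0.0001 -0.0481  0.0338]
20 [-0.0002 -0.062   0.0478]
25 [-0.0002 -0.0746  0.0628]
30 [-0.0003 -0.0858  0.079 ]
35 [-0.0004 -0.0956  0.096 ]
40 [-0.0005 -0.1039  0.1138]
41 [-0.0005 -0.1053  0.1175]
42 [-0.0005 -0.1067  0.1212]
43 [-0.0006 -0.1081  0.1249]
44 [-0.0006 -0.1094  0.1286]
45 [-0.0006 -0.1106  0.1323]
```

Request:
move_arm(deltas=[{"x": 0,"y": -0.0035,"z": 0.0019,"wx": 0,"wy": 0,"wz": 0,"hand": 0.05},{"x": 0,"y": -0.0068,"z": 0.0038,"wx": 0,"wy": 0,"wz": 0,"hand": 0.05},{"x": 0,"y": -0.0068,"z": 0.0038,"wx": 0,"wy": 0,"wz": 0,"hand": 0.05},{"x": 0,"y": -0.0068,"z": 0.0038,"wx": 0,"wy": 0,"wz": 0,"hand": 0.05}])

```text
time: 10.6
tool_pos: [0.4837, -0.1016, 0.246]
tool_rot: [2.905, -0.006, 1.747]
contact_force: [-1.7, 0.9, -0.1]
opening: 0.0155
```

```bash
python3 arc.py | head -2
```

```text
t 10.6 box [-64.6  -1.1 246. ] q [-0.46  0.15  1.75  0.17  1.05 -0.7 ] F [-1.5  1.2 -0.1] op 0.0155
bar rel [-0.154  -0.0013  0.1642] rad 0.2252 lid~ 0.784
```

Request:
move_arm(deltas=[{"x": 0,"y": 0,"z": 0,"wx": 0,"wy": 0,"wz": 0,"hand": 0.3},{"x": 0,"y": 0,"z": 0,"wx": 0,"wy": 0,"wz": 0,"hand": 0.5},{"x": 0,"y": 0,"z": 0,"wx": 0,"wy": 0,"wz": 0,"hand": 0.5},{"x": 0,"y": 0,"z": 0,"wx": 0,"wy": 0,"wz": 0,"hand": 0.5},{"x": 0,"y": 0,"z": -0.02,"wx": 0,"wy": 0,"wz": 0,"hand": 0.5},{"x": 0,"y": 0,"z": -0.05,"wx": 0,"wy": 0,"wz": 0,"hand": 0.5},{"x": 0,"y": 0,"z": -0.09,"wx": 0,"wy": 0,"wz": 0,"hand": 0.5},{"x": 0,"y": 0,"z": -0.13,"wx": 0,"wy": 0,"wz": 0,"hand": 0.5}])

```text
time: 11.6
tool_pos: [0.4536, -0.1076, 0.3739]
tool_rot: [2.903, -0.005, 1.747]
contact_force: [-0.6, -0.2, 0.5]
opening: 0.0461
```

Request:
move_arm(deltas=[{"x": 0.04,"y": -0.02,"z": 0,"wx": 0,"wy": 0,"wz": 0,"hand": 0.5},{"x": 0.09,"y": -0.04,"z": 0,"wx": 0,"wy": 0,"wz": 0,"hand": 0.5},{"x": 0.14,"y": -0.06,"z": 0,"wx": 0,"wy": 0,"wz": 0,"hand": 0.5},{"x": 0.19,"y": -0.07,"z": 0,"wx": 0,"wy": 0,"wz": 0,"hand": 0.5},{"x": 0.23,"y": -0.07,"z": 0,"wx": 0,"wy": 0,"wz": 0,"hand": 0.5},{"x": 0.25,"y": -0.07,"z": 0,"wx": 0,"wy": 0,"wz": 0,"hand": 0.5},{"x": 0.25,"y": -0.07,"z": 0,"wx": 0,"wy": 0,"wz": 0,"hand": 0.5}])

```text
time: 12.48
tool_pos: [0.3429, 0.1276, 0.3576]
tool_rot: [2.903, -0.005, 1.75]
contact_force: [0.2, 0.5, -0.4]
opening: 0.046
```

```bash
python3 - <<'E'
from h import *
st()
im=viewer.read_camera("scene")[:,:,::-1].copy()
for d in(39,45,51):
    a=np.radians(d); a=np.pi/2-a
    H=[[85+7*np.cos(a)-225*np.sin(a),y,100+225*np.cos(a)+7*np.sin(a)] for y in(-40,0,40)]
    print(d,proj("scene",box2w(p,H)).round(1).tolist())
cv2.imwrite("pics/s6.png",cv2.resize(im[185:395,180:390],None,fx=2.8,fy=2.8,interpolation=2))
cv2.imwrite("pics/t6.png",viewer.read_camera("top")[:,:,::-1])
E
```

```text
t 12.475 box [-164.1  248.8  357.6] q [ 0.13 -0.19  1.78  0.02  1.32 -0.05] F [ 0.2  0.5 -0.4] op 0.046
39 [[239.7, 291.8], [237.5, 273.1], [235.4, 255.5]]
45 [[248.2, 285.8], [245.6, 267.0], [243.3, 249.4]]
51 [[257.8, 280.0], [255.0, 261.2], [252.3, 243.5]]
```

View pics/s6.png

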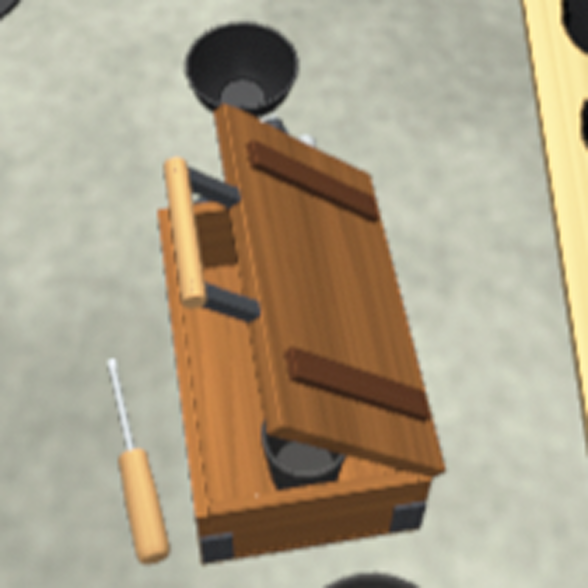

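The bar centre is at (184,231) px in the crop, which is (245.9,267.5) in the full image. The model predicts (245.6,267.0) for 45°. The lid has stayed where I released it, and the bowl, carver and cup look untouched. The arm is clear, so I'm handing in.

```bash
python3 -c "
from h import *
a=cv2.imread('pics/top0.png').astype(int);b=cv2.imread('pics/t6.png').astype(int)
for n,(x0,x1,y0,y1) in dict(bowl=(218,262,195,240),burner=(422,478,152,202),carver=(345,408,236,258)).items(): print(n,abs(a-b)[y0:y1,x0:x1].mean())
print(robot.hand_in())"
```

```text
bowl 2.3235690235690236
burner 3.269761904761905
carver 3.680856180856181
the job is handed in; nothing more can be done
None
```

The lid is half open at 45°, with the stay broken and the arm clear of everything. I handed the job in about 12.5 s into the 53 s limit.

- **Stay:** I pressed the knee peg in towards the hinge with at most about 8 N measured. My position geometry put the stay at about 0.67 rad with the lid at about 0.05 rad, and the pictures showed it stayed broken after I backed off. My first press pose ran joint 5 to its range limit (0.28 rad), so I cut the tool tilt before touching the peg.
- **Lid:** I gripped the handle bar and lowered the lid along its arc at about 0.4 rad/s. The arm pose gave 0.784 rad just before release. After release, the picture put the bar within 0.6 pixels of the 45° prediction, where 6° would be about 10 pixels.
- **Bystanders:** The bowl, burner and carver barely changed between the before and after top views. One cup was partly visible and looked in place. I did not measure the two cups after lowering the lid, because the lid covers them, but nothing came near them.
- **Not checked:** I did not measure the folded stay's final angle, as the lid hides most of it. The lid angle implies it is near the 2.1 rad given for half open.

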